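# Hang the insole carrier on the gravity rail

### The job

Pick up the insole carrier by its tab and hook it over the upper end of the sloped rail, above the sprung catch, lowering it gently until you feel both rollers bear on the rail before you go on. Then, keeping hold of it, push it down along the rail until both rollers have passed over the catch, let go straight away and see that it rolls on its own to the rubber stop. Never force the carrier against the rail, and leave the tin, the heat gun and the loose insole where they are.

Things in the scene. Friction and masses are not known exactly. Their poses are not given: they have to be found in the camera images.
- carrier: Loose aluminium hook carrier, 0.25-0.4 kg, standing on the bench. Origin: middle of its underside; x along it (rolls towards +x), y to its open hook side, z up. Plate 110 (x) x 64 x 5 mm, its middle at y = +4, with a cork insole on it (top z = 14). A strap 50 wide (x), y = -15 to -11, joins plate and head. Two damped rollers (18 mm diameter) in the head, axles at x = +-26.
- tab (a point): On the carrier at (0, 0, 162) mm: middle of the grip tab, an upright aluminium block 36 (x) x 12 (y) x 42 mm (z) on the head's roof; 23 mm above the roof, 19 mm below the tab's top. Pinch it from above across its 12 mm (carrier y). 30 N of grip holds it.
- saddle (a point): On the carrier at (0, 0, 110) mm: midway between the lowest points of the two rollers; lies on the rail's top face when hung.
- lip (a point): On the carrier at (0, 13, 99) mm: lower edge of the lip at its open side. The head is an upside-down channel 76 mm long (x): roof z = 131 to 139, walls y = -15 to -11 and +11 to +15 down to z = 99, inside width 22 mm. Below the lip the +y side is open: the rail enters there.
- stand: Fixed rail stand. Origin on the bench under the rail; x level, towards the low end; y across; z up. Rail: flat bar 14 wide, 24 high, 475 long, at y = 0, top face nominally 190 mm up at x = 0, falling 8 deg towards +x. Posts 26 mm square with 70 x 90 feet at x = -238 and +205; between them only an 8 mm high floor bar. More than 16 N between carrier and stand is too much.
- load (a point): Where the saddle is set down: NOMINAL top face, 115 mm uphill of stand x = 0 along the rail; axes as the stand (level). The rail is clamped by hand in its posts: real rail, catch and stop are up to 16 mm higher or lower than every reported pose, so feel for it. Come in from the stand's -y side (robot's side), head over and plate under the rail, carrier +x downhill, tilted 8 deg; then lower.
- catch_pin (a point): Nominal top-face point at the sprung catch, 60 mm uphill of stand x = 0 along the rail (same unknown height error as the rail). A 12 mm cross pin standing 4 mm out of the top face; it yields downwards under 3 to 6 N. Its drag stops a freed carrier. Both rollers are past it once the saddle is 35 mm or more further downhill than this point; a freed carrier then rolls on at 0.1 to 0.2 m/s.
- home (a point): Where the saddle is with the carrier against the stop: nominal top face, 115 mm downhill of stand x = 0 along the rail (same height error); axes as the stand. The stop is a rubber block on the rail, 32 mm high, its face 38 mm further on, meeting the front of the head.
- tin: A closed tin, 84 mm diameter, 100 mm high, origin under its centre: leave alone.
- heatgun: A heat gun standing on its rear end, nozzle up, 185 mm high, with its grip 130 mm out to its +x; origin under the barrel: leave alone.
- insole: A loose cork insole, 6 mm thick, about 220 mm long (x), lying flat on the bench; origin under its middle: leave alone.
Things that resemble listed ones, but are neither listed nor needed, are in the scene too. What is shaped like the carrier but blue is not meant.

How it is judged:
On the way, in this order (a step that is already met when the one before it is completed fails the run):
1. the carrier, still held, bears on the rail above the catch (contact force between carrier and stand above 1.5 N and contact force between the fingers and carrier above 1 N and x of saddle in the frame of stand between -0.16 and -0.09 m and angle between the z axis of carrier and the z axis of stand, either way round below 0.25 rad and z of saddle in the frame of stand above 0.18 m), for 0.2 s.
2. the carrier, still held, is pushed along on the rail at the catch (contact force between carrier and stand above 0.3 N and contact force between the fingers and carrier above 1 N and x of saddle in the frame of stand between -0.088 and -0.032 m), for 0.05 s.
3. the carrier is let go past the catch and before the lower third of the rail, rolling on the rail by itself (contact force between the fingers and carrier below 0.05 N and contact force between carrier and stand above 0.5 N and x of saddle in the frame of stand between -0.035 and 0.07 m), for 0.05 s.
At the end, for the whole second after the job is handed in: The carrier hangs by its rollers on the rail, square to it within about 11 degrees, at rest against the rubber stop within about 6 mm, and released; it was set bearing on the rail above the catch, pushed past it while held, and rolled the rest of the way by itself (x of saddle in the frame of stand between 0.108 and 0.12 m and y of saddle in the frame of stand between -0.009 and 0.009 m and z of saddle in the frame of stand between 0.15 and 0.195 m and angle between the y axis of carrier and the y axis of stand, either way round below 0.2 rad and angle between the z axis of carrier and the z axis of stand, either way round below 0.25 rad and contact force between carrier and stand above 1 N and linear speed of carrier below 0.02 m/s); the robot touches nothing.
It fails at once if the carrier is forced against the rail, catch or stop (over 16 N) (contact force between carrier and stand above 16 N).
It fails at once if the robot itself leans on the stand (over 8 N) (contact force between any of the arm, the fingers and stand above 8 N).
It fails at once if the let-go carrier is pushed or held again on the lower part of the rail (contact force between the fingers and carrier above 0.5 N and x of saddle in the frame of stand above 0.07 m and y of saddle in the frame of stand between -0.02 and 0.02 m and contact force between carrier and stand above 0.3 N).
It fails at once if the tin, heat gun or loose insole is moved over 20 mm (distance of any of tin, heatgun, insole from where it was at the start of the episode above 0.02 m).
It also fails if it takes over 61 s, if anything falls off the work surface, if the arm or the gripper's body presses on something with over 40 N, if the wrist force passes 120 N, or if a joint passes its speed limit or range.

### The arm

A 6-joint arm with a two-finger parallel gripper is mounted at the origin on the work surface. World frame = base frame: x ahead of the robot, y to its left, z up, the work surface at z = 0. Lengths are in m, angles in rad, forces in N, time in s.
With the tool pointing down it reaches from about 0.3 to 0.825 m from the base axis. Payload 5.4 kg.
Tool frame: the origin (TCP) lies between the finger pads; the fingertips stand 22 mm ahead of it and the grasp point (between the pads) lies 3 mm ahead of it (env.tcp_to_tips is the distance from the TCP to the fingertips, in m); z points along the fingers, y is the line along which they close (so a half turn about z gives the same grasp; the last joint's range is limited). The gripper opens to 92 mm and grips with 3 to 60 N. Pads are 20 mm wide; open, the fingers measure 128 mm over their backs; the gripper's body (75 mm by 189 mm) begins 69 mm behind the grasp point.
Start: joints at [1.026, 0.158, 1.597, -0, 1.386, -0.21], TCP at [0.189, 0.543, 0.237] pointing down, gripper open.
Joint ranges: [-2.91, 2.91], [-0.94, 2.29], [0.18, 2.7], [-1.29, 4.43], [0.17, 2.64], [-3, 3]. Speed limits (rad/s): [2.57, 2.57, 3.14, 3.14, 3.14, 3.14].

### API

Orientations are given as a rotation vector (axis times angle).
In Python, from station import env, cams, workorder gives the robot as it stands.
- The arm moves only by the tool jog_arm, never from a script. Its argument "targets" is a list that holds one entry, the list of rows, each a list of 5 numbers: the opening, from 0 (shut) to 1 (fully open), then the shift along the tool's x, y, z as a fraction of full scale, then the turn about the tool's z as a fraction of full scale. In form: [[[gripper, tx, ty, tz, twist], ...]]. A call has 1 to 5 rows; each row is the pose to reach, as a shift and turn from the pose commanded when the call began, along the tool's axes at that moment; what a row does not reach only later rows make up. Full scale, the value 1, is 0.12 m for a shift and 45 degrees for a turn. A row lasts 1/8 s, in which the tool goes at most 62.5 mm and 10.7 degrees, less where a joint would pass 70% of its speed; a pose out of reach is approached as far as the arm can. A call with a number of a shift or a turn outside -1 to 1 is refused whole. A call with a gripper value outside its range is refused whole. The fingers move at their own pace and stop on an object; "newtons" is the grip in N (left out, the last holds). Time passes only in rows, so rows that repeat a pose let the fingers close. It gives the time, the measured TCP pose, the force, the opening and the grip force at its end, in the units of the state.
- env.state(): the state, without advancing time (a new reading comes with each control period).
- cams.capture(name): name is "scene" or "top" or "wrist"; returns the picture (384x512x3 uint8, red, green, blue); there is no depth.
- cams.camera_info(name): a dict with "mtx" (3x3 intrinsics, pixels), "rvec" (rotation vector, rad) and "tvec" (3), from world to camera coordinates, as OpenCV has them. Camera axes: x right, y down, z forward; pixel columns grow to the right and rows downward; lengths in m; the calibration is good to about 2 mm. The wrist camera is an equidistant fisheye: a pixel r from the principal point sees the ray r / f radians off the axis. A picture is of the moment at which its call begins: read the wrist's pose just before it. camera_info takes no time and is no camera call; for the wrist camera it gives the pose at the moment of the call.
- workorder.finish_job(): hands the job in; it is judged then, once.
The state is a dict: "t": time; "qpos": joint angles; "joint_vel": joint speeds; "joint_efforts": joint torques, N m; "tool_pos": TCP position; "eef_rot": TCP orientation; "ft_force": force on the tool from outside, world axes, zero at the start; "ft_torque": the same for the moment, N m; "finger_gap": finger opening in m; "gripper_force": force on a finger pad.
Only numpy, scipy, OpenCV 4.12 (cv2) and the standard library are available. Lean on these libraries where they do the work, as an engineer would, in place of code of your own. Each camera call takes 0.05 s, during which the arm holds its last target. There are 200 camera calls.

## Working session

There is one attempt and no reset: what is moved stays moved. The work goes in short steps, Python scripts to look and compute and a tool call to move; the robot and the scene stay as the last step left them, time stands still between calls to the robot, and variables do not carry over. Pictures are saved under pics/ and viewed, at most 10 in all, crops included, and the job is handed in when it is done.

Besides the shell and the picture viewer there is one more tool, called after ">>>" as name([rows], argument=value, ...), one row to a line, values as JSON. jog_arm: Moves the arm, as the interface text tells. Its arguments: {"type":"object","properties":{"targets":{"type":"array","items":{"type":"array","items":{"type":"array","items":{"type":"number"}}}},"newtons":{"type":"number"}},"required":["targets"]}

```bash
mkdir -p pics; python3 - <<'E'
from station import env,cams
import cv2,numpy as np,pickle
d={}
for n in ("scene","top","wrist"):
    i=cams.camera_info(n); im=cams.capture(n); d[n]=(im,i)
    cv2.imwrite(f"pics/{n}0.png",cv2.resize(im[:,:,::-1],(800,600),interpolation=cv2.INTER_CUBIC) if n!="wrist" else im[:,:,::-1])
    R=cv2.Rodrigues(np.array(i["rvec"],float))[0]; print(n,np.array(i["mtx"]).round(1).tolist(),(-R.T@np.ravel(i["tvec"])).round(3),R[2].round(2))
pickle.dump(d,open("d0.pkl","wb"))
s=env.state();print({k:np.round(v,3) for k,v in s.items()},env.tcp_to_tips)
E
```

```text
scene [[375.7, 0.0, 255.1], [0.0, 375.7, 194.7], [0.0, 0.0, 1.0]] [1.306 0.045 0.758] [-0.81 -0.03 -0.59]
top [[435.5, 0.0, 255.8], [0.0, 435.5, 184.4], [0.0, 0.0, 1.0]] [0.328 0.006 1.538] [ 0.08  0.01 -1.  ]
wrist [[297.3, 0.0, 257.8], [0.0, 297.3, 189.7], [0.0, 0.0, 1.0]] [0.111 0.57  0.385] [ 0.27 -0.1  -0.96]
{'t': np.float64(0.15), 'qpos': array([ 1.026,  0.159,  1.598, -0.   ,  1.386, -0.21 ]), 'joint_vel': array([ 0.003, -0.003, -0.004, -0.001,  0.   , -0.001]), 'joint_efforts': array([ 0.0000e+00, -3.8591e+01, -3.2244e+01,  7.0000e-02,  3.5000e-02,
       -0.0000e+00]), 'tool_pos': array([0.189, 0.543, 0.236]), 'eef_rot': array([-5.230e-01, -3.097e+00,  2.000e-03]), 'ft_force': array([-0.354, -1.2  ,  0.48 ]), 'ft_torque': array([-0.049,  0.002,  0.003]), 'gripper_force': np.float64(0.0), 'finger_gap': np.float64(0.092)} 0.022
```

View pics/scene0.png

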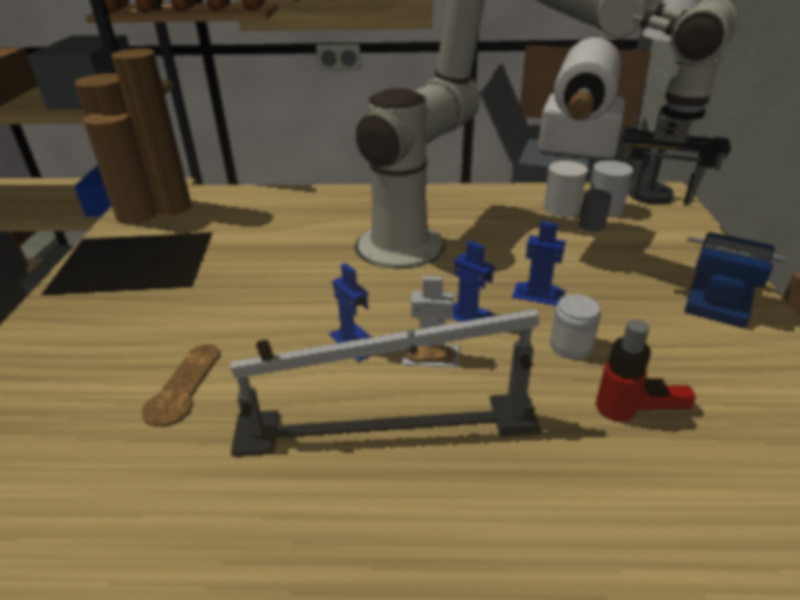

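View pics/top0.png

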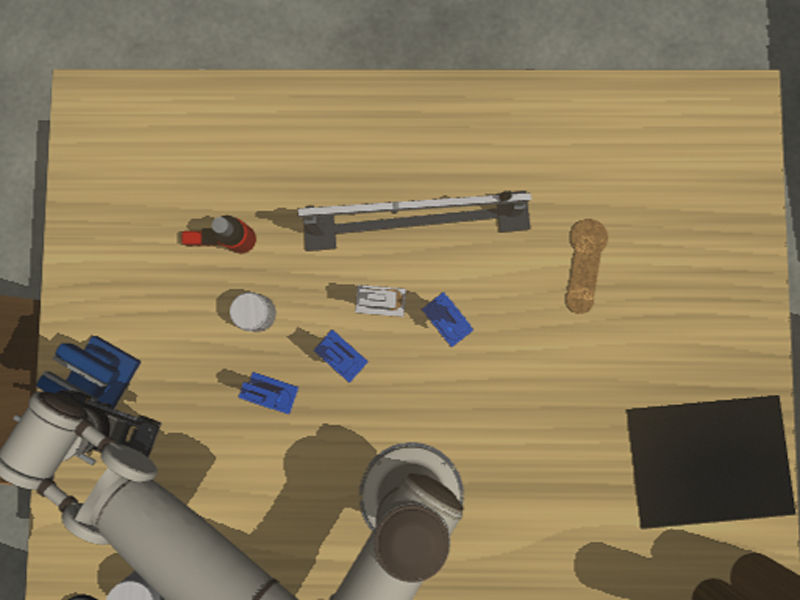

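Scene: the silver carrier is at (432,310). The lookalikes are blue carriers at (348,310), (472,285) and (541,265). Top: silver at (380,300), blue at (447,320), (342,356) and (268,392). I choose the silver one, which has a cork insole on its plate. The rail's high end is at top (303,212), its low end at (528,197), and the catch at (395,206). Next is a close crop to check.

```bash
python3 - <<'E'
import pickle,cv2,numpy as np
d=pickle.load(open("d0.pkl","rb"))
a=d["scene"][0][165:245,235:315]; b=d["top"][0][165:225,205:285]
b=cv2.copyMakeBorder(b,0,20,0,0,cv2.BORDER_CONSTANT)
m=np.hstack([cv2.resize(x,(400,400),interpolation=cv2.INTER_CUBIC) for x in(a,b)])
w=d["top"][0][118:165,180:350]
m2=cv2.resize(w,(723,200),interpolation=cv2.INTER_CUBIC); m2=cv2.copyMakeBorder(m2,0,0,0,77,cv2.BORDER_CONSTANT)
cv2.imwrite("pics/crop1.png",np.vstack([m,m2])[:,:,::-1])
E
```

```text
(no output)
```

View pics/crop1.png

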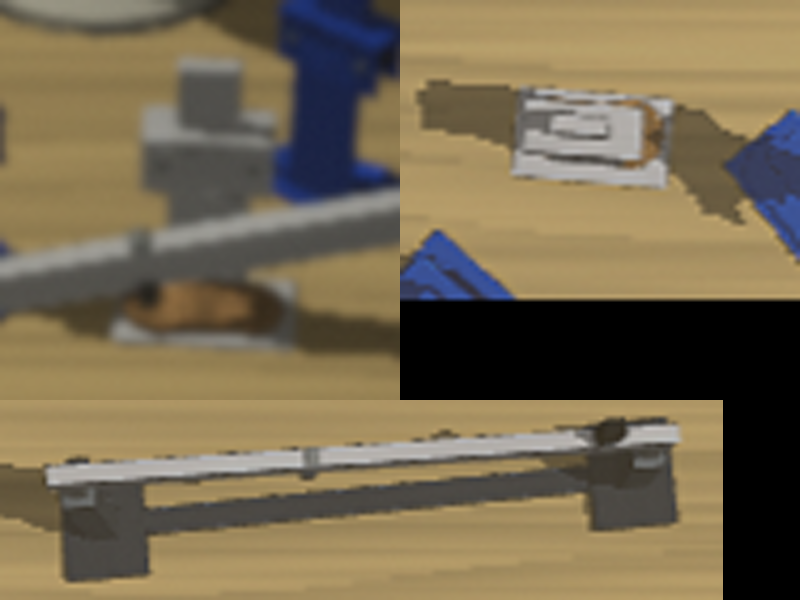

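The carrier's cork shows uninterrupted in front of the strap at crop (205,305), so the open side faces world +x, towards the rail. Now I'll triangulate the points.

```bash
cat >h.py <<'E'
import numpy as np,cv2
def ray(i,p,fish=False):
    K=np.array(i["mtx"],float);R=cv2.Rodrigues(np.array(i["rvec"],float))[0];t=np.ravel(i["tvec"])
    P=np.array([[p]],float)
    u=(cv2.fisheye.undistortPoints(P,K,np.zeros(4)) if fish else cv2.undistortPoints(P,K,None)).ravel()
    v=R.T@np.array([u[0],u[1],1]);return -R.T@t,v/np.linalg.norm(v)
def tri(*rs):
    A=[np.eye(3)-np.outer(v,v) for c,v in rs]
    X=np.linalg.solve(sum(A),sum(a@c for a,(c,v) in zip(A,rs)))
    return X,[round(1e3*np.linalg.norm(a@(X-c)),1) for a,(c,v) in zip(A,rs)]
def plane(r,z): c,v=r; return c+v*(z-c[2])/v[2]
E
python3 - <<'E'
import pickle
from h import *
d=pickle.load(open("d0.pkl","rb"))
def mask(n,roi,lo):
    im=d[n][0];hsv=cv2.cvtColor(im,cv2.COLOR_RGB2HSV);m=((hsv[...,1]<50)&(hsv[...,2]>lo)).astype(np.uint8)
    z=np.zeros_like(m);x0,x1,y0,y1=roi;z[y0:y1,x0:x1]=m[y0:y1,x0:x1];return z
for n,roi in(("top",(180,350,115,150)),("scene",(140,350,195,245))):
    im=d[n][0]; print(n,[im[y,x].tolist() for x,y in ([(220,134),(300,129)] if n=="top" else [(200,224),(300,208),(300,213)])])
    for lo in(110,140,160,180):
        m=mask(n,roi,lo);k,l,s,c=cv2.connectedComponentsWithStats(m)
        # two pieces split by the catch allowed: take comps >60 px
        big=[j for j in range(1,k) if s[j,4]>60];ys,xs=np.nonzero(np.isin(l,big))
        if len(xs)<50: continue
        P=np.c_[xs,ys].astype(np.float32);vx,vy,x0,y0=cv2.fitLine(P,cv2.DIST_HUBER,0,.01,.01).ravel()
        if vx<0:vx,vy=-vx,-vy
        t=(P-[x0,y0])@[vx,vy];print(lo,s[big].tolist(),[(round(x0+q*vx,1),round(y0+q*vy,1)) for q in(t.min()-.5,t.max()+.5)])
top=lambda *p:ray(d["top"][1],p); sc=lambda *p:ray(d["scene"][1],p)
for nm,a,b in(("tabtop",(240.5,189.5),(277,177.2)),("up",(190.9,135.8),(343.5,203)),("low",(339,125.5),(150.5,235.5)),("catch",(252.5,132.2),(262.6,213))):
    print(nm,*tri(top(*a),sc(*b)))
for p in((229.6,182.2),(259,184.2),(227.2,199),(258,202)):print("plate",plane(top(*p),.005).round(4))
for p in ((193.5,145),(205,144.5)): pass
E
```

```text
top [[182, 179, 174], [177, 172, 169]]
110 [[191, 125, 128, 13, 566]] [(np.float32(190.4), np.float32(135.3)), (np.float32(318.6), np.float32(126.7))]
140 [[255, 125, 63, 8, 255], [191, 130, 61, 8, 255]] [(np.float32(190.4), np.float32(135.2)), (np.float32(317.5), np.float32(126.8))]
160 [[255, 125, 63, 8, 231], [191, 130, 60, 8, 225]] [(np.float32(190.5), np.float32(135.3)), (np.float32(317.4), np.float32(126.7))]
180 [[216, 130, 35, 5, 81]] [(np.float32(215.5), np.float32(134.2)), (np.float32(250.6), np.float32(130.9))]
scene [[153, 151, 143], [141, 139, 134], [79, 78, 73]]
110 [[265, 198, 79, 17, 344], [177, 211, 86, 19, 358], [148, 229, 19, 7, 81]] [(np.float32(147.2), np.float32(233.4)), (np.float32(343.6), np.float32(199.4))]
140 [[266, 198, 78, 16, 205], [179, 212, 81, 17, 234]] [(np.float32(178.6), np.float32(227.6)), (np.float32(343.5), np.float32(199.1))]
tabtop [0.42745233 0.07231874 0.18261726] [np.float64(0.0), np.float64(0.0)]
up [0.59033594 0.22549192 0.21624026] [np.float64(0.4), np.float64(0.4)]
low [ 0.63713348 -0.23908666  0.15246712] [np.float64(3.0), np.float64(3.0)]
catch [0.60589246 0.03486577 0.19773422] [np.float64(0.7), np.float64(0.7)]
plate [0.4662 0.1198 0.005 ]
plate [0.4595 0.0158 0.005 ]
plate [0.4067 0.1277 0.005 ]
plate [0.3966 0.019  0.005 ]
```

```bash
python3 - <<'E'
import pickle
from h import *
d=pickle.load(open("d0.pkl","rb"))
top=lambda *p:ray(d["top"][1],p); sc=lambda *p:ray(d["scene"][1],p)
up,_=tri(top(190.5,135.3),sc(343.5,199.3)); low,_=tri(top(339,125.2),sc(147.2,233.4)); c,e=tri(top(253,131.1),sc(263.5,213.1))
print(up,low,c,_,e)
L=low-up;print(np.linalg.norm(L),np.degrees(np.arcsin(L[2]/np.linalg.norm(L))),(up+low)/2)
h=L*[1,1,0];h/=np.linalg.norm(h);print("dir",h,np.degrees(np.arctan2(h[0],-h[1])), "catch s",(c-(up+low)/2)@L/np.linalg.norm(L))
# carrier yaw
P=np.array([plane(top(*p),.005) for p in((229.6,182.2),(259,184.2),(227.2,199),(258,202))]);v=P[1]-P[0]+P[3]-P[2];print("carrier yaw",np.degrees(np.arctan2(v[0],-v[1])))
for s in(-.115,-.06,-.025,.0):
    print(s,((up+low)/2+h*s*np.cos(np.radians(8))).round(4), (up+low)[2]/2-s*np.sin(np.radians(8)))
E
```

```text
[0.58974718 0.22466704 0.22676641] [ 0.63753699 -0.24167387  0.15942475] [0.60890669 0.03516398 0.19978377] [np.float64(0.8), np.float64(0.8)] [np.float64(1.1), np.float64(1.1)]
0.47359541221602663 -8.174729242143837 [ 0.61364208 -0.00850342  0.19309558]
dir [ 0.10194437 -0.9947901  -0.        ] 5.8511471016559 catch s -0.04442735208809516
carrier yaw -4.490095140422648
-0.115 [0.602  0.1048 0.1931] 0.20910048461489952
-0.06 [0.6076 0.0506 0.1931] 0.20144596406209594
-0.025 [0.6111 0.0161 0.1931] 0.19657490552849363
0.0 [ 0.6136 -0.0085  0.1931] 0.193095578004492
```

Measured and checked: rail length 474 mm (475 given), slope 8.2°, catch at s = −61 mm (the rail's middle is at s = −16.5), top face at x=0 about 191 mm. The tab top is at 183 mm (181 given). Now I'll plan the approach.

```bash
cat >plan.py <<'E'
import sys,numpy as np
from station import env
from scipy.spatial.transform import Rotation as Ro
# usage: plan.py x y z yawdeg(tool y)   -> fractions from the present pose
x,y,z,w=map(float,sys.argv[1:5])
s=env.state();p=np.array(s["tool_pos"]);R=Ro.from_rotvec(s["eef_rot"]).as_matrix()
yaw=np.degrees(np.arctan2(R[1,1],R[0,1]))
for k in range(8):
    d=R.T@(np.array([x,y,z])-p)/.12; f=min(1,1/max(1e-9,abs(d).max())); t=np.clip((yaw-w)/45,-1,1)
    print(np.round(d*f,3),round(t,3), "target",np.round(p+R@(d*f)*.12,4))
    p=p+R@(d*f)*.12; R=R@Ro.from_rotvec([0,0,np.radians(45*t)]).as_matrix(); yaw-=45*t
    if f==1 and abs(t)<1:break
print("t",round(s["t"],2),"pos",np.round(s["tool_pos"],4),"F",np.round(s["ft_force"],2),"T",np.round(s["ft_torque"],3),"gap",round(s["finger_gap"],4),"grip",round(s["gripper_force"],1),"rotz",np.round(R[:,2],3), "q",np.round(s["qpos"],2))
E
python3 plan.py 0.4275 0.0723 0.25 -4.5
```

```text
[-1.    -0.963 -0.036] 1.0 target [0.2641 0.3942 0.2403]
[-1.     0.019 -0.026] 0.674 target [0.3185 0.2871 0.2435]
[-1.     0.611 -0.03 ] 0.0 target [0.3821 0.1618 0.2473]
[-0.714  0.436 -0.022] 0.0 target [0.4275 0.0723 0.25  ]
t 0.15 pos [0.1887 0.5427 0.2359] F [-0.35 -1.2   0.48] T [-0.049  0.002  0.003] gap 0.0918 grip 0.0 rotz [-0.001 -0.001 -1.   ] q [ 1.03  0.16  1.6  -0.    1.39 -0.21]
```

>>> jog_arm([
  [[1,-0.35,-0.33,-0.02,0.22],[1,-0.7,-0.67,-0.03,0.44],[1,-1,-0.96,-0.04,0.66],[1,-1,-0.96,-0.04,0.88],[1,-1,-0.96,-0.04,1]],
], newtons=20)

```text
t: 0.78
tool_pos: [0.2647, 0.3941, 0.2413]
eef_rot: [-1.676, -2.657, 0.0]
ft_force: [-0.2, 0.2, -0.1]
finger_gap: 0.0919
gripper_force: 0.0
```

```bash
python3 plan.py 0.4275 0.0723 0.25 -4.5
```

```text
[-1.     0.023 -0.024] 0.667 target [0.3189 0.287  0.2442]
[-1.     0.609 -0.028] 0.0 target [0.3823 0.1617 0.2476]
[-0.713  0.434 -0.02 ] 0.0 target [0.4275 0.0723 0.25  ]
t 0.78 pos [0.2647 0.3941 0.2413] F [-0.21  0.19 -0.11] T [-0.045  0.009 -0.026] gap 0.0919 grip 0.0 rotz [-0. -0. -1.] q [ 0.72 -0.11  1.86  0.    1.39  0.28]
```

>>> jog_arm([
  [[1,-0.5,0.01,-0.02,0.22],[1,-1,0.02,-0.03,0.44],[1,-1,0.02,-0.03,0.667],[1,-1,0.02,-0.03,0.667]],
])

```text
t: 1.27
tool_pos: [0.319, 0.2873, 0.2449]
eef_rot: [-2.301, -2.139, 0.0]
ft_force: [-0.1, -0.2, -0.4]
finger_gap: 0.0918
gripper_force: 0.0
```

>>> jog_arm([
  [[1,-0.4,0.25,-0.01,0],[1,-0.8,0.5,-0.02,0],[1,-1,0.61,-0.03,0],[1,-1,0.61,-0.03,0]],
])

```text
t: 1.78
tool_pos: [0.3834, 0.1624, 0.2485]
eef_rot: [-2.3, -2.14, 0.0]
ft_force: [-0.1, 0.6, 0.0]
finger_gap: 0.0916
gripper_force: 0.0
```

```bash
python3 plan.py 0.4275 0.0723 0.25 -4.5;python3 - <<'E'
from station import cams
import cv2,pickle
i=cams.camera_info("wrist");im=cams.capture("wrist");pickle.dump((im,i),open("w1.pkl","wb"));cv2.imwrite("pics/w1.png",im[:,:,::-1])
E
```

```text
[-0.722  0.421 -0.012] 0.008 target [0.4275 0.0723 0.25  ]
t 1.77 pos [0.3834 0.1624 0.2485] F [-0.11  0.59  0.04] T [-0.068  0.02   0.011] gap 0.0916 grip 0.0 rotz [-0.  0. -1.] q [ 0.11 -0.29  2.    0.    1.43  0.18]
```

View pics/w1.png

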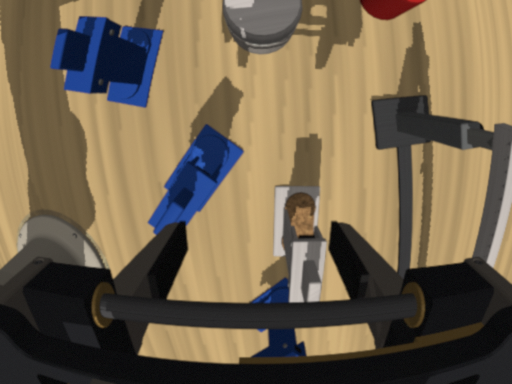

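The wrist view shows the grey carrier's head at (306,265) between the fingers' planes, with the plate and cork at (295,215). Blue carriers are at (195,180), (110,60) and (280,320), and the rail is at the right. Next I go over it.

>>> jog_arm([
  [[1,-0.36,0.21,0,0],[1,-0.72,0.42,-0.01,0],[1,-0.72,0.42,0.0,0],[1,-0.72,0.42,0.0,0]],
])

```text
t: 2.33
tool_pos: [0.4264, 0.0745, 0.2482]
eef_rot: [-2.298, -2.141, 0.0]
ft_force: [0.1, 0.8, 0.1]
finger_gap: 0.0917
gripper_force: 0.0
```

```bash
python3 plan.py 0.4275 0.0723 0.167 -4.5;python3 - <<'E'
from station import cams
import cv2,pickle
i=cams.camera_info("wrist");im=cams.capture("wrist");pickle.dump((im,i),open("w2.pkl","wb"));cv2.imwrite("pics/w2.png",im[:,:,::-1])
E
```

```text
[-0.018  0.011  0.677] 0.01 target [0.4275 0.0723 0.167 ]
t 2.33 pos [0.4264 0.0745 0.2482] F [0.06 0.84 0.05] T [-0.071  0.085  0.04 ] gap 0.0917 grip 0.0 rotz [-0.001  0.001 -1.   ] q [-0.11 -0.24  1.96  0.    1.42 -0.04]
```

View pics/w2.png

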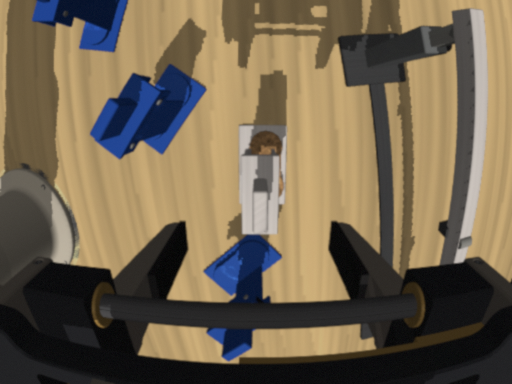

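The wrist view shows the tab at about (260,210), with its side at (261,185). I cast that ray at its height as a check.

```bash
python3 - <<'E'
import pickle
from h import *
im,i=pickle.load(open("w2.pkl","rb"));d=pickle.load(open("d0.pkl","rb"))
hsv=cv2.cvtColor(im,cv2.COLOR_RGB2HSV);print(im[190:235:4,260].tolist())
for nm,p in(("tab far top edge",(261.5,193)),("tab near",(260,231)),("L",(253.5,212)),("R",(267.5,212))):print(nm,plane(ray(i,p,True),.181).round(4))
for p in((239,126),(286,127)):print("plate far corners",plane(ray(i,p,True),.005).round(4))
K=np.array(i["mtx"]);P,_=cv2.fisheye.projectPoints(np.array([[[.4275,.0723,.181]],[[.4264,.0745,.2262]]]).reshape(1,-1,3),np.array(i["rvec"],float).reshape(3,1),np.array(i["tvec"],float).reshape(3,1),K,np.zeros(4));print(P)
E
```

```text
[[84, 80, 77], [196, 189, 182], [198, 191, 183], [202, 195, 188], [198, 190, 184], [201, 194, 186], [200, 192, 185], [202, 194, 187], [196, 189, 182], [200, 192, 186], [196, 188, 182], [131, 124, 117]]
tab far top edge [0.4298 0.0884 0.181 ]
tab near [0.4265 0.0568 0.181 ]
L [0.4226 0.0734 0.181 ]
R [0.4334 0.0726 0.181 ]
plate far corners [0.4046 0.1275 0.005 ]
plate far corners [0.4662 0.1219 0.005 ]
[[[259.93110116 212.90334852]
  [258.27747414 235.47247954]]]
```

This agrees with the first measurement: the tab is at (0.428, 0.073). Descend and grip.

>>> jog_arm([
  [[1,-0.02,0.01,0.25,0.01],[1,-0.02,0.01,0.5,0.01],[1,-0.02,0.01,0.68,0.01],[1,-0.02,0.01,0.68,0.01],[1,-0.02,0.01,0.68,0.01]],
])

```text
t: 3.0
tool_pos: [0.4284, 0.0712, 0.168]
eef_rot: [2.307, 2.131, 0.002]
ft_force: [-0.7, 0.9, 1.6]
finger_gap: 0.0918
gripper_force: 0.0
```

>>> jog_arm([
  [[0.5,0,0,0,0],[0.2,0,0,0,0],[0.1,0,0,0,0],[0,0,0,0,0],[0,0,0,0,0]],
], newtons=20)

```text
t: 3.62
tool_pos: [0.428, 0.0704, 0.167]
eef_rot: [2.31, 2.129, -0.0]
ft_force: [-0.1, 0.4, 0.6]
finger_gap: 0.0438
gripper_force: 0.0
```

>>> jog_arm([
  [[0,0,0,0,0],[0,0,0,0,0],[0,0,0,0,0]],
])

```text
t: 4.0
tool_pos: [0.428, 0.0705, 0.167]
eef_rot: [-2.31, -2.13, 0.0]
ft_force: [0.4, 0.3, 0.1]
finger_gap: 0.014
gripper_force: 0.0
```

```bash
python3 plan.py 0.4275 0.0723 0.217 -4.5
```

```text
[ 0.015 -0.005 -0.417] -0.003 target [0.4275 0.0723 0.217 ]
t 4.0 pos [0.428  0.0705 0.167 ] F [0.4  0.29 0.1 ] T [-0.063  0.118  0.077] gap 0.014 grip 0.0 rotz [-0. -0. -1.] q [-0.12 -0.15  2.05 -0.    1.24 -0.04]
```

>>> jog_arm([
  [[0,0,0,0,0],[0,0,0,0,0],[0,0,0,-0.1,0],[0,0,0,-0.2,0],[0,0,0,-0.3,0]],
])

```text
t: 4.62
tool_pos: [0.4282, 0.0705, 0.2041]
eef_rot: [2.309, 2.129, 0.001]
ft_force: [1.3, 0.2, -2.6]
finger_gap: 0.0121
gripper_force: 20.0
```

```bash
python3 plan.py 0.44 0.0723 0.297 5.85
```

```text
[ 0.023  0.097 -0.774] -0.233 target [0.44   0.0723 0.297 ]
t 4.62 pos [0.4282 0.0705 0.2041] F [ 1.25  0.22 -2.63] T [-0.08   0.053  0.028] gap 0.0121 grip 20.0 rotz [ 0.001 -0.    -1.   ] q [-0.12 -0.2   2.01 -0.    1.33 -0.04]
```

>>> jog_arm([
  [[0,0,0.0,-0.25,-0.1],[0,0,0.0,-0.5,-0.2],[0,0.02,0.05,-0.77,-0.233],[0,0.02,0.1,-0.77,-0.233],[0,0.02,0.1,-0.77,-0.233]],
])

```text
t: 5.25
tool_pos: [0.4399, 0.0718, 0.2942]
eef_rot: [-2.105, -2.33, 0.002]
ft_force: [-0.4, 0.5, -3.6]
finger_gap: 0.0121
gripper_force: 20.0
```

```bash
python3 plan.py 0.545 0.083 0.297 5.85
```

```text
[ 0.004  0.881 -0.025] -0.001 target [0.545 0.083 0.297]
t 5.25 pos [0.4399 0.0718 0.2942] F [-0.44  0.54 -3.57] T [-0.033  0.038 -0.012] gap 0.0121 grip 20.0 rotz [-0.002  0.    -1.   ] q [-0.11 -0.22  1.86 -0.    1.51 -0.21]
```

>>> jog_arm([
  [[0,0,0.25,-0.01,0],[0,0,0.5,-0.02,0],[0,0,0.75,-0.02,0],[0,0,0.88,-0.02,0],[0,0,0.88,-0.02,0]],
])

```text
t: 5.88
tool_pos: [0.5446, 0.0826, 0.2954]
eef_rot: [-2.103, -2.329, 0.004]
ft_force: [-0.6, -0.4, -2.7]
finger_gap: 0.0119
gripper_force: 20.0
```

```bash
python3 plan.py 0.604 0.0865 0.297 5.85;python3 - <<'E'
from station import cams
import cv2,pickle,numpy as np
i=cams.camera_info("wrist");im=cams.capture("wrist");pickle.dump((im,i),open("w3.pkl","wb"))
s=cams.capture("scene")
cv2.imwrite("pics/w3.png",np.hstack([cv2.resize(im[100:384,150:450],(400,379)),cv2.resize(s[100:300,200:411],(400,379),interpolation=cv2.INTER_CUBIC)])[:,:,::-1])
E
```

```text
[-0.018  0.495 -0.016] -0.001 target [0.604  0.0865 0.297 ]
t 5.88 pos [0.5446 0.0826 0.2954] F [-0.59 -0.41 -2.66] T [-0.152  0.145  0.014] gap 0.0119 grip 20.0 rotz [-0.004  0.    -1.   ] q [-0.07  0.07  1.58 -0.    1.5  -0.17]
```

View pics/w3.png

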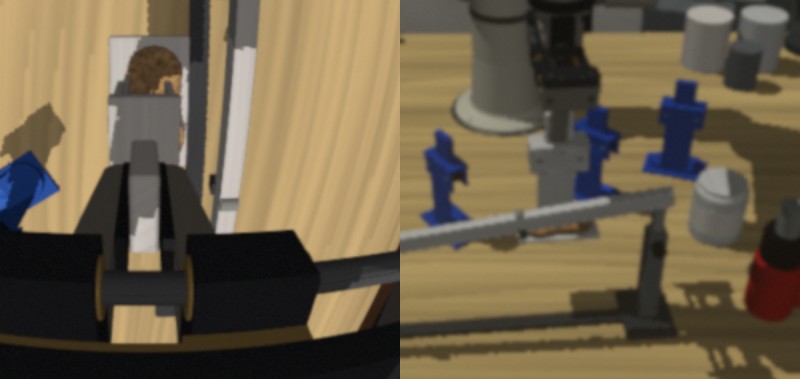

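The carrier hangs upright in the grip, and the rail is to its right. In the wrist crop the catch is at (229,200) and the rail's top face runs from (249,60) to (229,200). I cast these rays at the rail's height to refine the lateral aim.

```bash
python3 - <<'E'
import pickle
from h import *
im,i=pickle.load(open("w3.pkl","rb"))
mid=np.array([.6136,-.0085]);h=np.array([.102,-.9948]);n=np.array([.9948,.102])
g=im.astype(int).min(2)
for row in(140,160,180,200,220,240):
    c=np.nonzero((g[row,300:350]>135)&(np.ptp(im[row,300:350].astype(int),axis=1)<25))[0]+300
    if len(c)==0: continue
    for col in(c.min()-.5,c.max()+.5):
        s=-.2
        for _ in range(6):
            P=plane(ray(i,(col,row),True),.1931-.141*s/1.01); s=(P[:2]-mid)@h
        print(row,col,P.round(4),"s",round(s,4),"off",round(float((P[:2]-mid)@n)*1e3,1))
print("row 236-262 at cols 320",[(r,g[r,318:326].tolist()) for r in range(240,258,2)])
P=plane(ray(i,(321.8,249.5),True),.203);print("catch",P,(P[:2]-mid)@h)
E
```

```text
140 325.5 [0.5916 0.1413 0.2142] s -0.1512 off -6.6
140 341.5 [0.6047 0.143  0.2143] s -0.1516 off 6.6
160 323.5 [0.5929 0.1247 0.2119] s -0.1347 off -7.0
160 339.5 [0.6063 0.1263 0.2119] s -0.1349 off 6.5
180 321.5 [0.5944 0.1075 0.2095] s -0.1173 off -7.2
180 337.5 [0.6082 0.1089 0.2095] s -0.1174 off 6.6
200 319.5 [0.5962 0.0892 0.2069] s -0.099 off -7.4
200 334.5 [0.6095 0.0905 0.2069] s -0.0989 off 6.0
220 317.5 [0.5983 0.0697 0.2042] s -0.0793 off -7.3
220 332.5 [0.612  0.0709 0.2041] s -0.0791 off 6.5
240 315.5 [0.6007 0.0486 0.2012] s -0.0581 off -7.0
240 329.5 [0.614  0.0496 0.2012] s -0.0578 off 6.3
row 236-262 at cols 320 [(240, [192, 192, 191, 189, 187, 188, 188, 188]), (242, [191, 192, 191, 189, 188, 187, 188, 189]), (244, [190, 191, 190, 188, 188, 188, 188, 189]), (246, [190, 191, 190, 187, 187, 187, 188, 189]), (248, [154, 153, 150, 147, 144, 143, 142, 140]), (250, [91, 91, 91, 93, 93, 94, 93, 93]), (252, [114, 114, 114, 114, 116, 116, 115, 115]), (254, [127, 128, 127, 127, 128, 128, 127, 127]), (256, [132, 132, 131, 131, 133, 133, 133, 134])]
catch [0.60797787 0.0401257  0.203     ] -0.048946305381695934
```

>>> jog_arm([
  [[0,-0.02,0.15,-0.01,0],[0,-0.04,0.3,-0.015,0],[0,-0.04,0.4,-0.015,0],[0,-0.04,0.495,-0.015,0],[0,-0.04,0.495,-0.015,0]],
])

```text
t: 6.6
tool_pos: [0.6049, 0.084, 0.2993]
eef_rot: [-2.105, -2.332, 0.001]
ft_force: [0.0, 0.7, -3.7]
finger_gap: 0.012
gripper_force: 20.0
```

```bash
python3 plan.py 0.6037 0.089 0.277 5.85
```

```text
[ 0.043 -0.006  0.186] -0.0 target [0.6037 0.089  0.277 ]
t 6.6 pos [0.6049 0.084  0.2993] F [ 0.02  0.7  -3.69] T [-0.051  0.069  0.035] gap 0.012 grip 20.0 rotz [-0.001 -0.    -1.   ] q [-0.06  0.22  1.41 -0.    1.52 -0.16]
```

>>> jog_arm([
  [[0,0.02,-0.005,0.06,0],[0,0.04,-0.005,0.12,0],[0,0.04,-0.005,0.18,0],[0,0.04,-0.005,0.18,0]],
], newtons=10)

```text
t: 7.1
tool_pos: [0.6031, 0.0887, 0.2768]
eef_rot: [-2.104, -2.331, 0.002]
ft_force: [0.6, 0.4, -3.8]
finger_gap: 0.0119
gripper_force: 10.0
```

```bash
python3 plan.py 0.6037 0.089 0.267 5.85
```

```text
[0.002 0.006 0.082] -0.0 target [0.6037 0.089  0.267 ]
t 7.1 pos [0.6031 0.0887 0.2768] F [ 0.61  0.38 -3.75] T [-0.035 -0.005  0.046] gap 0.0119 grip 10.0 rotz [-0.002  0.    -1.   ] q [-0.05  0.23  1.44 -0.    1.48 -0.15]
```

>>> jog_arm([
  [[0,0,0.003,0.02,0],[0,0,0.003,0.04,0],[0,0,0.003,0.04,0]],
])

```text
t: 7.48
tool_pos: [0.604, 0.0886, 0.273]
eef_rot: [-2.105, -2.331, 0.0]
ft_force: [0.9, -0.6, -2.0]
finger_gap: 0.0118
gripper_force: 10.0
```

>>> jog_arm([
  [[0,0,0,0.01,0],[0,0,0,0.02,0],[0,0,0,0.02,0]],
])

```text
t: 7.85
tool_pos: [0.604, 0.0886, 0.2707]
eef_rot: [-2.105, -2.332, 0.0]
ft_force: [0.4, -0.4, -4.0]
finger_gap: 0.012
gripper_force: 10.0
```

>>> jog_arm([
  [[0,0,0,0.01,0],[0,0,0,0.015,0],[0,0,0,0.015,0]],
])

```text
t: 8.22
tool_pos: [0.6041, 0.0886, 0.2689]
eef_rot: [-2.105, -2.332, 0.0]
ft_force: [-0.0, 0.3, -3.7]
finger_gap: 0.0116
gripper_force: 10.0
```

>>> jog_arm([
  [[0,0,0,0.005,0],[0,0,0,0.01,0],[0,0,0,0.01,0]],
])

```text
t: 8.6
tool_pos: [0.6041, 0.0886, 0.2677]
eef_rot: [-2.105, -2.332, 0.0]
ft_force: [0.3, -0.5, -3.5]
finger_gap: 0.0119
gripper_force: 10.0
```

>>> jog_arm([
  [[0,0,0,0.005,0],[0,0,0,0.01,0],[0,0,0,0.01,0]],
])

```text
t: 8.98
tool_pos: [0.6042, 0.0886, 0.2671]
eef_rot: [2.105, 2.331, 0.0]
ft_force: [-1.1, -0.6, 1.3]
finger_gap: 0.0119
gripper_force: 10.0
```

Contact with the uphill roller, at the predicted height. I soften the grip so the carrier can swivel about the pads' axis.

>>> jog_arm([
  [[0,0,0,0,0],[0,0,0,0,0],[0,0,0,0,0]],
], newtons=5)

```text
t: 9.35
tool_pos: [0.6042, 0.0885, 0.267]
eef_rot: [2.105, 2.331, 0.0]
ft_force: [-0.9, -0.9, 2.1]
finger_gap: 0.0119
gripper_force: 5.0
```

```bash
python3 plan.py 0.6037 0.089 0.267 5.85
```

```text
[ 0.005 -0.004 -0.   ] -0.0 target [0.6037 0.089  0.267 ]
t 9.35 pos [0.6042 0.0885 0.267 ] F [-0.88 -0.91  2.06] T [-0.199  0.339  0.07 ] gap 0.0119 grip 5.0 rotz [ 0.001 -0.    -1.   ] q [-0.05  0.23  1.45 -0.    1.46 -0.15]
```

>>> jog_arm([
  [[0,0,0,0.002,0],[0,0,0,0.005,0],[0,0,0,0.005,0],[0,0,0,0.005,0]],
])

```text
t: 9.85
tool_pos: [0.6041, 0.0887, 0.2659]
eef_rot: [2.105, 2.332, 0.0]
ft_force: [-0.8, -1.0, 1.2]
finger_gap: 0.012
gripper_force: 5.0
```

```bash
python3 plan.py 0.6037 0.089 0.267 5.85
```

```text
[ 0.003 -0.003 -0.009] -0.0 target [0.6037 0.089  0.267 ]
t 9.85 pos [0.6041 0.0887 0.2659] F [-0.8  -1.01  1.22] T [-0.141  0.188  0.012] gap 0.012 grip 5.0 rotz [ 0.  0. -1.] q [-0.05  0.23  1.45  0.    1.45 -0.15]
```

>>> jog_arm([
  [[0,0,0,0.003,0],[0,0,0,0.006,0],[0,0,0,0.008,0],[0,0,0,0.008,0]],
])

```text
t: 10.35
tool_pos: [0.6041, 0.0887, 0.265]
eef_rot: [2.105, 2.332, 0.0]
ft_force: [-1.7, 0.1, 1.7]
finger_gap: 0.012
gripper_force: 5.0
```

>>> jog_arm([
  [[0,0,0,0.003,0],[0,0,0,0.006,0],[0,0,0,0.008,0],[0,0,0,0.008,0]],
])

```text
t: 10.85
tool_pos: [0.6041, 0.0887, 0.2641]
eef_rot: [2.105, 2.332, 0.0]
ft_force: [0.1, -0.4, 1.9]
finger_gap: 0.0118
gripper_force: 5.0
```

>>> jog_arm([
  [[0,0,0,0.003,0],[0,0,0,0.006,0],[0,0,0,0.006,0],[0,0,0,0.006,0]],
])

```text
t: 11.35
tool_pos: [0.6041, 0.0887, 0.2633]
eef_rot: [-2.105, -2.332, -0.0]
ft_force: [0.5, -1.6, 0.8]
finger_gap: 0.0118
gripper_force: 5.0
```

>>> jog_arm([
  [[0,0,0,0.003,0],[0,0,0,0.005,0],[0,0,0,0.005,0],[0,0,0,0.005,0]],
])

```text
t: 11.85
tool_pos: [0.6042, 0.0886, 0.2632]
eef_rot: [2.105, 2.331, 0.0]
ft_force: [-1.7, -0.5, 5.1]
finger_gap: 0.0123
gripper_force: 5.0
```

```bash
python3 plan.py 0.6037 0.089 0.267 5.85;python3 - <<'E'
from station import cams
import cv2,pickle,numpy as np
i=cams.camera_info("wrist");im=cams.capture("wrist");pickle.dump((im,i),open("w4.pkl","wb"))
s=cams.capture("scene")
cv2.imwrite("pics/w4.png",np.hstack([cv2.resize(im[100:384,150:450],(400,379)),cv2.resize(s[130:240,220:336],(400,379),interpolation=cv2.INTER_CUBIC)])[:,:,::-1])
E
```

```text
[ 0.004 -0.004 -0.032] -0.0 target [0.6037 0.089  0.267 ]
t 11.85 pos [0.6042 0.0886 0.2632] F [-1.73 -0.49  5.08] T [-0.219  0.412  0.057] gap 0.0123 grip 5.0 rotz [ 0. -0. -1.] q [-0.05  0.23  1.46 -0.    1.45 -0.15]
```

View pics/w4.png

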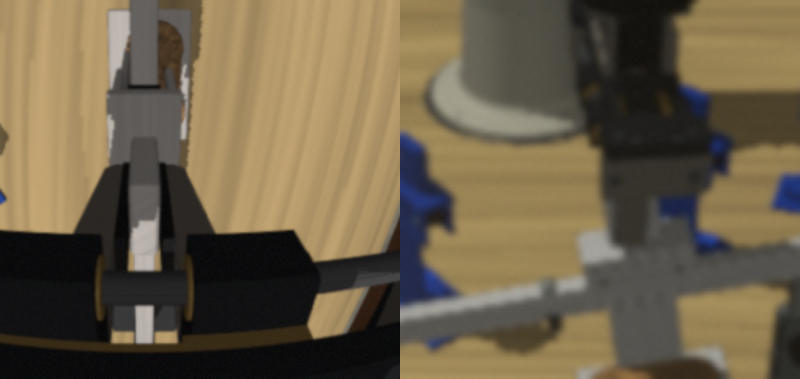

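Both rollers bear. The push force stepped up at z = 0.263, which is the height expected with both rollers on the rail. The scene crop shows the carrier hooked over the rail and tilted with it, above the catch at (548,288). I ease off 0.5 mm, firm the grip, and start down the slope.

>>> jog_arm([
  [[0,0,0,-0.004,0],[0,0,0,-0.004,0],[0,0,0,-0.004,0]],
], newtons=15)

```text
t: 12.32
tool_pos: [0.6042, 0.0886, 0.2632]
eef_rot: [2.105, 2.332, 0.0]
ft_force: [-0.3, -1.6, 3.2]
finger_gap: 0.0117
gripper_force: 15.0
```

>>> jog_arm([
  [[0,-0.04,0,0.006,0],[0,-0.08,0,0.011,0],[0,-0.12,0,0.017,0],[0,-0.12,0,0.017,0]],
])

```text
t: 12.82
tool_pos: [0.6057, 0.0737, 0.2611]
eef_rot: [2.106, 2.331, -0.0]
ft_force: [-0.3, -1.1, 3.6]
finger_gap: 0.0118
gripper_force: 15.0
```

```bash
python3 plan.py 0.6144 -0.0165 0.248 5.85
```

```text
[-0.755 -0.004  0.11 ] -0.001 target [ 0.6144 -0.0165  0.248 ]
t 12.82 pos [0.6057 0.0737 0.2611] F [-0.28 -1.14  3.56] T [-0.264  0.085  0.018] gap 0.0118 grip 15.0 rotz [ 0. -0. -1.] q [-0.08  0.23  1.46 -0.    1.45 -0.18]
```

>>> jog_arm([
  [[0,-0.04,0,0.003,0],[0,-0.08,0,0.009,0],[0,-0.12,0,0.014,0],[0,-0.12,0,0.014,0]],
])

```text
t: 13.32
tool_pos: [0.607, 0.06, 0.2593]
eef_rot: [-2.105, -2.331, -0.001]
ft_force: [0.9, 1.7, 1.4]
finger_gap: 0.0118
gripper_force: 15.0
```

>>> jog_arm([
  [[0,-0.03,0,0.004,0],[0,-0.06,0,0.008,0],[0,-0.09,0,0.013,0],[0,-0.12,0,0.017,0]],
])

```text
t: 13.82
tool_pos: [0.6086, 0.0447, 0.2574]
eef_rot: [2.105, 2.331, -0.002]
ft_force: [0.9, -2.2, -0.6]
finger_gap: 0.0117
gripper_force: 15.0
```

>>> jog_arm([
  [[0,-0.03,0,0.004,0],[0,-0.06,0,0.008,0],[0,-0.09,0,0.013,0],[0,-0.12,0,0.017,0]],
])

```text
t: 14.32
tool_pos: [0.6099, 0.0313, 0.2552]
eef_rot: [-2.105, -2.331, -0.0]
ft_force: [1.2, 0.2, -0.1]
finger_gap: 0.0116
gripper_force: 15.0
```

```bash
python3 plan.py 0.6144 -0.0165 0.248 5.85
```

```text
[-0.4   -0.003  0.06 ] -0.0 target [ 0.6144 -0.0165  0.248 ]
t 14.32 pos [0.6099 0.0313 0.2552] F [ 1.21  0.19 -0.08] T [-0.039 -0.138 -0.102] gap 0.0116 grip 15.0 rotz [-0.  0. -1.] q [-0.15  0.24  1.47  0.    1.44 -0.25]
```

>>> jog_arm([
  [[0,-0.04,0,0.007,0],[0,-0.08,0,0.012,0],[0,-0.12,0,0.018,0],[0,-0.16,0,0.024,0],[0,-0.2,0,0.029,0]],
])

```text
t: 14.95
tool_pos: [0.6123, 0.0077, 0.252]
eef_rot: [-2.105, -2.331, -0.001]
ft_force: [-1.1, 2.5, -0.5]
finger_gap: 0.0122
gripper_force: 15.0
```

```bash
python3 plan.py 0.6144 -0.0165 0.248 5.85
```

```text
[-0.202 -0.003  0.033] -0.0 target [ 0.6144 -0.0165  0.248 ]
t 14.95 pos [0.6123 0.0077 0.252 ] F [-1.12  2.54 -0.53] T [0.571 0.029 0.062] gap 0.0122 grip 15.0 rotz [-0.     0.001 -1.   ] q [-0.19  0.24  1.47  0.    1.43 -0.29]
```

>>> jog_arm([
  [[0,-0.06,0,0.009,0],[0,-0.12,0,0.018,0],[0,-0.18,0,0.026,0],[0,-0.24,0,0.035,0],[0,-0.25,0,0.037,0]],
])

```text
t: 15.58
tool_pos: [0.6154, -0.023, 0.2475]
eef_rot: [-2.106, -2.331, 0.0]
ft_force: [-0.7, 0.1, 2.3]
finger_gap: 0.0121
gripper_force: 15.0
```

```bash
python3 plan.py 0.6144 -0.0165 0.248 5.85
```

```text
[ 0.055 -0.003 -0.004] -0.001 target [ 0.6144 -0.0165  0.248 ]
t 15.57 pos [ 0.6154 -0.023   0.2475] F [-0.68  0.09  2.26] T [-0.03   0.147 -0.022] gap 0.0121 grip 15.0 rotz [-0. -0. -1.] q [-0.23  0.26  1.46 -0.    1.42 -0.33]
```

>>> jog_arm([
  [[0.6,0,0,0,0],[0.6,0,0,0,0],[0.6,0,0,0,0],[0.6,0,0,0,0],[0.6,0,0,0,0]],
])

```text
t: 16.2
tool_pos: [0.6154, -0.0223, 0.2475]
eef_rot: [-2.105, -2.332, 0.0]
ft_force: [-0.1, -0.9, 0.5]
finger_gap: 0.0549
gripper_force: 0.0
```

>>> jog_arm([
  [[0.6,0,0,-0.2,0],[0.6,0,0,-0.5,0],[0.6,0,0,-0.8,0],[0.6,0,0,-1,0],[0.6,0,0,-1,0]],
])

```text
t: 16.82
tool_pos: [0.6163, -0.0225, 0.3699]
eef_rot: [2.103, 2.329, 0.004]
ft_force: [0.0, 0.2, -0.2]
finger_gap: 0.0551
gripper_force: 0.0
```

>>> jog_arm([
  [[0.6,0,0,0,0],[0.6,0,0,0,0],[0.6,0,0,0,0],[0.6,0,0,0,0],[0.6,0,0,0,0]],
])

```text
t: 17.45
tool_pos: [0.6154, -0.0224, 0.3674]
eef_rot: [-2.105, -2.332, 0.0]
ft_force: [-0.3, 0.1, 0.4]
finger_gap: 0.0554
gripper_force: 0.0
```

```bash
python3 - <<'E'
from station import cams
import cv2,pickle,numpy as np
t=cams.capture("top");s=cams.capture("scene")
cv2.imwrite("pics/e.png",np.hstack([cv2.resize(s[130:310,130:370],(400,300),interpolation=cv2.INTER_CUBIC),cv2.resize(t[80:230,180:380],(400,300),interpolation=cv2.INTER_CUBIC)])[:,:,::-1])
E
```

```text
(no output)
```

View pics/e.png

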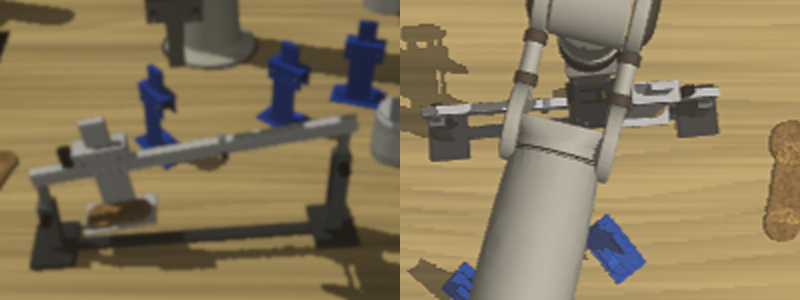

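The scene crop shows the carrier at the stop, with its tab at (93,132) and the stop at (65,157), hanging on the rail and free of the gripper. I let it settle and check for motion.

>>> jog_arm([
  [[0.6,0,0,0,0],[0.6,0,0,0,0],[0.6,0,0,0,0],[0.6,0,0,0,0],[0.6,0,0,0,0]],
])

```text
t: 18.18
tool_pos: [0.6154, -0.0224, 0.3675]
eef_rot: [2.105, 2.332, 0.0]
ft_force: [-0.5, 0.3, -0.7]
finger_gap: 0.0548
gripper_force: 0.0
```

```bash
python3 - <<'E'
from station import cams
import cv2,numpy as np,time
a=cams.capture("scene").astype(int)
for _ in range(8): b=cams.capture("scene").astype(int)
e=cv2.imread("pics/e.png")[:,:400,::-1]
r=cv2.resize(a[130:310,130:370].astype(np.uint8),(400,300),interpolation=cv2.INTER_CUBIC)
print(abs(a-b)[150:280,150:240].max(),abs(a-b)[150:280,150:240].mean(),abs(e.astype(int)-r)[100:240,50:180].max(),abs(e.astype(int)-r)[100:240,50:180].mean())
cv2.imwrite("pics/f.png",cv2.resize(b[185:275,140:240].astype(np.uint8)[:,:,::-1],(660,594),interpolation=cv2.INTER_CUBIC))
E
```

```text
18 0.6040740740740741 60 2.5837179487179487
```

View pics/f.png

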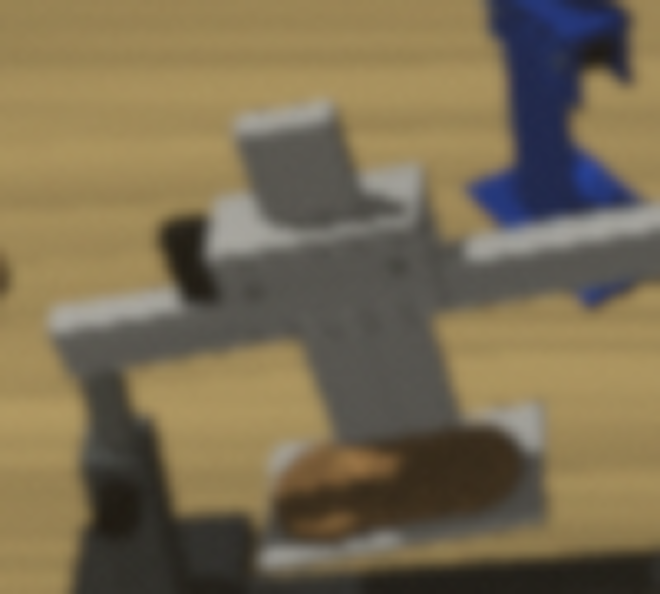

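The head touches the rubber stop at (205,265), the carrier sits square on the rail, and it is at rest. I hand the job in.

```bash
python3 -c "
from station import workorder
print(workorder.finish_job())"
```

```text
the job is handed in; nothing more can be done
None
```

I handed the job in with the carrier hung on the rail, pushed past the catch, let go, and rolled by itself to rest against the rubber stop; the judge returned no verdict.

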